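# Load the drying jar and screw its captive cap shut

### The job

Take the charged drying cartridge (green window) out of the charging dock and push it, standing upright, fully home in the slot inside the drying jar. Then swing the jar's captive cap over the mouth while it is still screwed up high, and screw it down clockwise until it is fully tight. Leave the cartridge with the orange window in the dock and do not push the other things on the nightstand about.

Things in the scene. Friction and masses are not known exactly. Their poses are not given: they have to be found in the camera images.
- jar: Teal round drying jar, fixed, 96 mm across (88 inside), rim 92 mm high, steel pivot post at its +x side. Origin: centre of its underside, z up. A white holder inside, its top at 36 mm, has a slot on the jar axis: 62 mm long along jar x, 13 mm wide along jar y, the sides flared to 25 mm over its upper 10 mm; slot floor 8 mm above the origin
- jar_pivot (a point): Point on the vertical hinge axis of the cap's swing arm, 72 mm to +x of the jar axis and 95 mm above the table; axes as the jar's
- cap_arm (a joint): Swing of the steel arm that carries the cap, rad: 0 = cap exactly over the mouth (end stop), grows counter-clockwise seen from above as it swings away, up to 2.5. The arm is level, its collar (114 mm outer diameter) holds the cap 72 mm from the pivot, from 98 to 106 mm above the table. It stays where it is left (about 2 N at the cap moves it)
- cap (a joint): Screw angle of the white cap in its collar, rad: 0 = fully unscrewed (cap high), grows clockwise seen from above; 2.2 = fully tight (end stop). The cap sinks 3 mm per rad. About 0.1 N m turns it. At 0 with the arm at 0 the grip bar lies along jar x
- cap_grip (a point): Point on the cap's axis at the height to grip its blue bar from above: the bar is 64 mm long along this frame's x, 16 mm thick along y, 27 mm high; this point is 22 mm above the white disc (100 mm diameter) under the bar and 4 mm below the bar's top; about 131 mm above the table when unscrewed. It turns with the cap
- dock: Black charging dock, fixed, 110 mm (x) by 200 mm (y), 40 mm high, a smoky lid raised along its +x edge to 82 mm. Two slots at x -10 mm, y +45 and -45 mm, 26 mm deep, 58.5 by 11.5 mm. Origin: centre of its underside
- fresh: Charged drying cartridge with green window and green top: a flat white blade 56 mm wide (own x), 9 mm thick (own y), 82 mm tall (own z), 60 g, standing in either dock slot with 56 mm showing. Origin: centre of its bottom edge
- spent: Spent drying cartridge with orange window and orange top, same size, in the other dock slot, to be left there. Origin: centre of its bottom edge
- bowl: Deep blue ceramic bowl, 120 mm across, 50 mm high, bystander. Origin: centre of its underside
- organizer: Translucent two-tier pill organizer, 60 by 150 by 54 mm, bystander. Origin: centre of its underside
- mirror: Chrome hand mirror lying flat, 205 mm long (x), disc 100 mm across, 8 mm thick, bystander. Origin on its underside where handle and disc meet
- brush: White cleaning tool with soft brush and loop lying flat, about 140 mm long (x), 10 mm thick, bystander. Origin: under its handle's middle
Mind the look-alikes: they are no part of the job. What is shaped like the jar but pink or yellow is not meant.

How it is judged:
By the outcome, as a careful person would: the job done as asked, in the order asked, and still so for the second after the job is handed in, with the robot touching nothing.
It also fails if it takes over 72 s, if anything falls off the work surface, if the arm or the gripper's body presses on something with over 40 N, if the wrist force passes 120 N, or if a joint passes its speed limit or range.

### The arm

A 6-joint arm with a two-finger parallel gripper is mounted at the origin on the work surface. World frame = base frame: x ahead of the robot, y to its left, z up, the work surface at z = 0. Lengths are in mm, angles in rad, forces in N, time in s.
With the tool pointing down it reaches from about 400 to 925 mm from the base axis. Payload 12.5 kg.
Tool frame: the origin (TCP) lies midway between the tips of the shut fingers; the grasp point (between the pads) lies 19 mm behind it; z points along the fingers, y is the line along which they close (so a half turn about z gives the same grasp; the last joint's range is limited). The gripper opens to 95 mm and grips with 3 to 60 N. Pads are 20 mm wide; open, the fingers measure 119 mm over their backs; the gripper's body (75 mm by 180 mm) begins 59 mm behind the grasp point.
Start: joints at [-1.451, 0.491, 1.559, -0, 1.092, -0.106], TCP at [139.951, -609.147, 214.661] pointing down, gripper open.
Joint ranges: [-3.1, 3.1], [-0.84, 2.19], [0.05, 2.79], [-1.13, 4.28], [0.06, 2.93], [-2.69, 2.69]. Speed limits (rad/s): [2.22, 2.22, 2.79, 3.14, 3.14, 3.14].

### API

Orientations are given as [roll, pitch, yaw] about the fixed x, y, z axes, in that order (R = Rz(yaw) Ry(pitch) Rx(roll)).
In Python, from cell import env gives the robot as it stands.
- The arm moves only by the shell command python3 -m inch 'ROWS'. ROWS is JSON, a list of rows, each a list of 7 numbers: the turn, a rotation vector about the tool's x, y, z in rad, then the shift along the tool's x, y, z in cm, then the closure, from -1 (fully open) to 1 (shut). A call has 1 to 20 rows; each row shifts and turns the commanded pose from where the row before left it, along the tool's axes as they then stand; what a row does not reach is not made up. A row lasts 1/8 s, in which the tool goes at most 62.5 mm and 10.7 degrees, less where a joint would pass 70% of its speed; a pose out of reach is approached as far as the arm can. A call with a gripper value outside its range is refused whole. The fingers move at their own pace and stop on an object; the grip force is fixed at half the most. Time passes only in rows, so rows that do not move let the fingers close. It gives the time, the measured TCP pose, the force, the opening and the grip force at its end, in the units of the state.
- env.state(): the state, without advancing time (a new reading comes with each control period).
- env.read_camera(name): name is "side" or "top" or "wrist"; returns a dict with "img" (400x640x3 uint8, red, green, blue), "depth" (400x640 float32, mm along the optical axis (not along the pixel's ray), 0 where there is no reading), "fx", "fy", "cx", "cy" (pixels), "D" ([k1, k2, p1, p2, k3] as OpenCV has them; the pictures are not rectified), "position" and "orientation" of the camera in the world. Camera axes: x right, y down, z forward; pixel columns grow to the right and rows downward; lengths in mm; the calibration is good to about 2 mm. A picture is of the moment at which its call begins.
- env.job_done(): hands the job in; it is judged then, once.
Trained networks look in a picture, given as the dict that the camera call returned (one of the last four; its "shot" number tells which), for a name from the list of things; names that differ only in an ending like _2 or _b are one class to them, and where a whole thing is asked for, a point or a joint stands for the part that bears it (a point fixed in the world has none). Each returns a list of dicts, best first, with "score" (0 to 1); they miss things now and then, are a little off and sometimes report something else, mostly with a low value. They report only what shows in the picture. A call takes as long as a camera call. They do not tell look-alikes from the thing itself.
- env.find_in(picture, target): "centre" ([x, y, z] in mm, in the coordinates of the camera as it stood for that picture, good to about 4 mm: the middle of the surface that is visible of it).
- env.trace(picture, target): "mask" (400x640 bool, what is visible of it).
The state is a dict: "t": time; "joints": joint angles; "qvel": joint speeds; "tau": joint torques, N m; "eef_pos": TCP position; "tcp_rot": TCP orientation; "ft_force": force on the tool from outside, world axes, zero at the start; "moment": the same for the moment, N m; "opening": opening from 0.0 (shut) to 1.0 (fully open); "grip_force": force on a finger pad.
Only numpy, scipy, OpenCV 4.12 (cv2) and the standard library are available. Lean on these libraries where they do the work, as an engineer would, in place of code of your own. Each camera call takes 0.05 s, during which the arm holds its last target. There are 200 camera calls.

## Working session

There is one attempt and no reset: what is moved stays moved. The work goes in short steps, Python scripts to look and compute and a shell command to move; the robot and the scene stay as the last step left them, time stands still between calls to the robot, and variables do not carry over. Pictures are saved under pics/ and viewed, at most 10 in all, crops included, and the job is handed in when it is done.

```bash
ls; mkdir -p pics; cat > h.py <<'E'
import numpy as np, cv2, json
from scipy.spatial.transform import Rotation as R
from cell import env
def Rc(p):
    o=np.array(p["orientation"],float)
    return R.from_euler('xyz',o).as_matrix() if o.size==3 else (o if o.shape==(3,3) else R.from_quat(o).as_matrix())
def w(p,c): return Rc(p)@np.array(c)+np.array(p["position"])
def cloud(p,mask=None):
    d=p["depth"]; m=d>0
    if mask is not None: m&=mask
    v,u=np.nonzero(m)
    K=np.array([[p["fx"],0,p["cx"]],[0,p["fy"],p["cy"]],[0,0,1.]])
    n=cv2.undistortPoints(np.c_[u,v].astype(np.float64)[:,None],K,np.array(p["D"],float))[:,0]
    z=d[v,u]; return np.c_[n*z[:,None],z]@Rc(p).T+np.array(p["position"]),np.c_[u,v]
def save(p,n): cv2.imwrite(f"pics/{n}.png",p["img"][:,:,::-1])
E
python3 - <<'E'
from h import *
print(env.state())
for n in ["top","side"]:
    p=env.read_camera(n); save(p,n+"0"); print(n,p["position"],p["orientation"],p["fx"],p["D"])
    for t in ["jar","cap","cap_arm","dock","fresh","spent","cap_grip"]:
        for r in env.find_in(p,t)[:4]: print(t,round(r["score"],2),w(p,r["centre"]).round(0))
E
```

```text
pics
{'t': 0.0, 'joints': array([-1.45061309e+00,  4.91556001e-01,  1.55949628e+00,  1.15125166e-05,
        1.09172654e+00, -1.05575270e-01]), 'qvel': array([ 0.00097103, -0.00102145,  0.00233221,  0.00056372, -0.00205425,
        0.00058721]), 'tau': array([-6.88148521e-04, -6.12652016e+01, -2.58184129e+01,  6.91295508e-02,
        4.83474950e-02, -8.56953011e-05]), 'eef_pos': array([ 139.91041916, -608.85738158,  214.04784433]), 'tcp_rot': array([-3.14041417e+00, -1.35150800e-04,  2.25753115e-01]), 'ft_force': array([-0.19922211,  0.4101607 ,  1.17975914]), 'moment': array([ 0.01758388, -0.00524849, -0.01583234]), 'grip_force': 0.0, 'opening': 1.0001285458995453}
top [ 434.09008063  -33.30652032 1517.03505244] [-3.06865986  0.00568136 -1.58969085] 429.90157679510133 [-0.04523774  0.          0.          0.          0.        ]
jar 0.69 [571. 201. 105.]
jar 0.65 [312. 252. 108.]
jar 0.62 [381. 423. 107.]
cap 0.73 [375. 424. 107.]
cap 0.7 [608. 176. 105.]
cap 0.6 [309. 251. 105.]
cap_arm 0.89 [379. 429. 106.]
cap_arm 0.71 [606. 180. 105.]
cap_arm 0.66 [310. 251. 106.]
dock 0.76 [ 576. -240.   36.]
spent 0.4 [ 547. -193.   93.]
spent 0.35 [610. 177. 107.]
cap_grip 0.91 [606. 172. 109.]
cap_grip 0.88 [378. 429. 104.]
cap_grip 0.72 [309. 250. 111.]
side [ 306.28465905 -951.93167099  743.92709943] [-2.16523641  0.0144924  -0.25224012] 410.1732718239105 [-0.03353223  0.          0.          0.          0.        ]
jar 0.75 [312. 225.  82.]
jar 0.71 [389. 407. 104.]
jar 0.69 [539. 182.  79.]
cap 0.93 [312. 239. 110.]
cap 0.9 [606. 162. 106.]
cap 0.55 [376. 423. 110.]
cap_arm 0.83 [377. 423. 112.]
cap_arm 0.8 [602. 163. 109.]
cap_arm 0.79 [316. 241. 111.]
cap_arm 0.48 [608. 166. 110.]
dock 0.85 [ 578. -286.   43.]
dock 0.32 [605. 162. 108.]
fresh 0.88 [ 541. -291.   66.]
spent 0.6 [ 550. -197.   69.]
cap_grip 0.9 [376. 420. 114.]
cap_grip 0.88 [607. 163. 112.]
cap_grip 0.61 [309. 240. 111.]
```

View pics/top0.png

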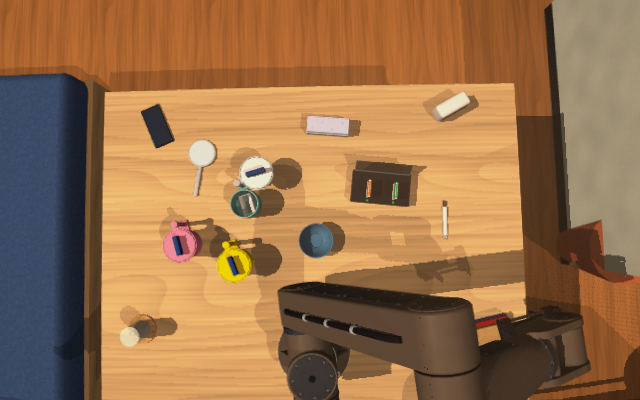

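View pics/side0.png

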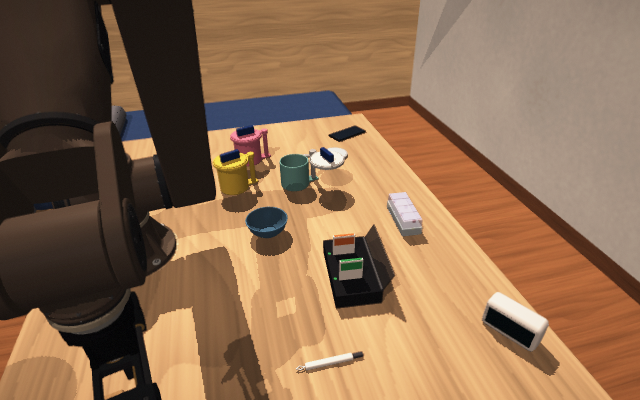

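The top view shows the teal jar at (245,204) with its white cap swung off to (256,172). In the dock, green is at (395,190) and orange at (369,188). The pink and yellow jars are look-alikes, and the side view agrees.

```bash
python3 - <<'E'
from h import *
p=env.read_camera("wrist"); s=env.state()
T=R.from_euler('xyz',s["tcp_rot"]).as_matrix()
print("cam in tool", (T.T@(np.array(p["position"])-s["eef_pos"])).round(1)); print((T.T@Rc(p)).round(3), p["fx"])
p=env.read_camera("top")
X,uv=cloud(p); hsv=cv2.cvtColor(p["img"],cv2.COLOR_RGB2HSV)[uv[:,1],uv[:,0]]
def box(c,r): return (abs(X[:,0]-c[0])<r)&(abs(X[:,1]-c[1])<r)
m=box((525,205),75)&(X[:,2]>80)&(X[:,2]<150)&(hsv[:,0]>75)&(hsv[:,0]<100)&(hsv[:,1]>80)
print("teal",m.sum(),X[m].mean(0).round(1), np.percentile(X[m],[2,98],axis=0).round(0))
m=box((605,175),75)&(X[:,2]>85)&(X[:,2]<150)&(hsv[:,1]<60)&(hsv[:,2]>130)
print("cap",m.sum(),np.median(X[m],0).round(1), np.percentile(X[m],[2,98],axis=0).round(0))
m=box((605,175),40)&(X[:,2]>85)&(hsv[:,0]>105)&(hsv[:,0]<135)&(hsv[:,1]>100)
b=X[m]; l,v=np.linalg.eigh(np.cov(b[:,:2].T)); print("bar",m.sum(),b.mean(0).round(1),v[:,1],np.sqrt(l))
m=box((576,-240),120)&(X[:,2]>28)&(X[:,2]<120)&(hsv[:,2]<90)
r=cv2.minAreaRect(X[m][:,:2].astype(np.float32)); print("dock",r,X[m].mean(0))
E
```

```text
cam in tool [  67.8   -1.2 -169.2]
[[ 0.001 -0.97  -0.242]
 [ 1.     0.002 -0.   ]
 [ 0.001 -0.242  0.97 ]] 324.65932438902246<stdin>:9: RuntimeWarning: Mean of empty slice.
  ret = um.true_divide(
Traceback (most recent call last):
IndexError: index -1 is out of bounds for axis 0 with size 0
```

```bash
python3 -c "
import cv2
a=cv2.imread('pics/top0.png')[140:285,140:340];cv2.imwrite('pics/c1.png',cv2.resize(a,None,fx=4,fy=4,interpolation=3))"
```

```text
(no output)
```

View pics/c1.png

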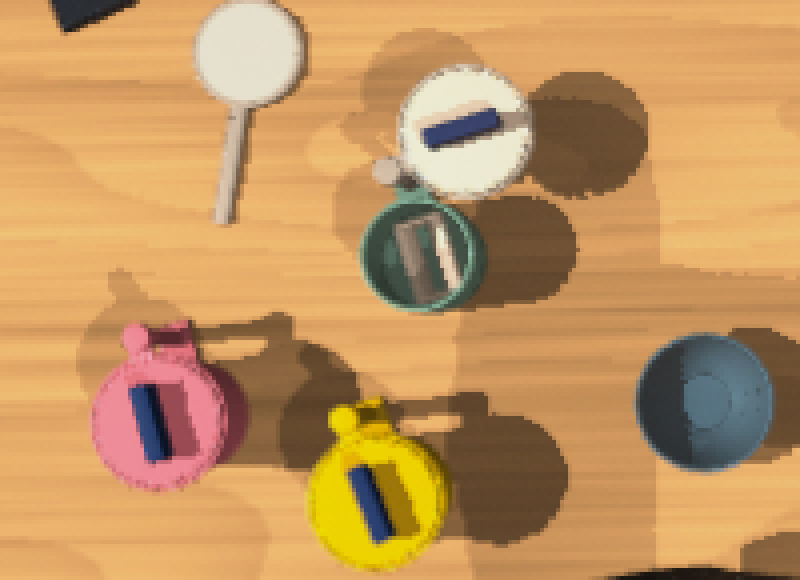

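Teal jar: its rim is centred at crop (425,255), the post is at (388,170), and the slot runs nearly vertical in the picture. The cap sits beside it at (466,130). Next I'll go over the dock.

```bash
python3 -m inch '[[0,0,0,4.75,-2.59,-0.86,-1],[0,0,0,4.75,-2.59,-0.86,-1],[0,0,0,4.75,-2.59,-0.86,-1],[0,0,0,4.75,-2.59,-0.86,-1],[0,0,0,4.75,-2.59,-0.86,-1],[0,0,0,4.75,-2.59,-0.86,-1],[0,0,0,4.75,-2.59,-0.86,-1],[0,0,0,4.75,-2.59,-0.86,-1],[0,0,0,4.75,-2.59,-0.86,-1],[0,0,0,4.75,-2.59,-0.86,-1],[0,0,0.16,0,0,0,-1],[0,0,0.16,0,0,0,-1],[0,0,0,0,0,0,-1]]'
cat > dock.py <<'E'
from h import *
import sys
s=env.state(); print(s["t"],s["eef_pos"].round(1),s["tcp_rot"].round(3))
p=env.read_camera("wrist"); save(p,sys.argv[1])
for t in ["fresh","spent"]:
    for r in env.trace(p,t)[:2]:
        X,uv=cloud(p,r["mask"]); z=np.percentile(X[:,2],97); k=X[X[:,2]>z-6]
        q=cv2.minAreaRect(k[:,:2].astype(np.float32))
        print(t,round(r["score"],2),p["img"][r["mask"]].mean(0).round(),"topz",z.round(1),np.median(k,0).round(1),np.array(q[0]).round(1),np.array(q[1]).round(1),cv2.boxPoints(q).round(0).tolist())
E
python3 dock.py w1
```

```text
t: 2.52
eef_pos: [545.0, -250.2, 300.6]
tcp_rot: [3.142, -0.0, -0.093]
ft_force: [0.1, 0.9, -0.3]
opening: 0.997
grip_force: 0.0
2.525 [ 545.  -250.2  300.6] [ 3.142 -0.    -0.093]
fresh 0.76 [160. 191. 136.] topz 96.5 [ 543.5 -285.6   95. ] [ 542.4 -285.8] [ 9.2 54.9] [[515.0, -287.0], [569.0, -293.0], [570.0, -284.0], [516.0, -278.0]]
spent 0.63 [192. 142. 100.] topz 96.4 [ 553.9 -196.9   95. ] [ 553.  -196.6] [ 9.3 54.5] [[525.0, -198.0], [580.0, -204.0], [581.0, -195.0], [526.0, -189.0]]
```

View pics/w1.png

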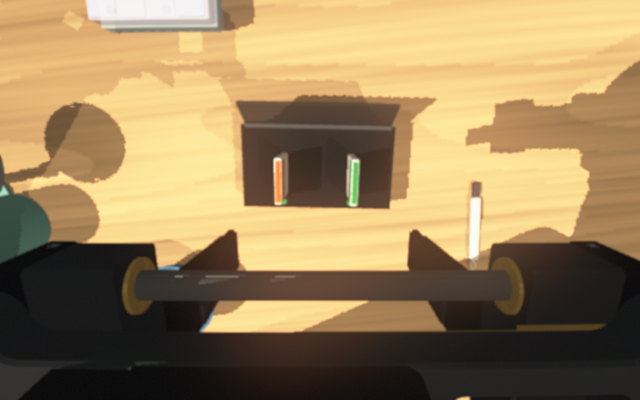

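The wrist view shows green at (354,180) and orange at (279,180), tops at z≈96, and both agree with the networks. Fresh is at (542.7,-285.7) with yaw −0.11. I'll go down and grip.

```bash
python3 -m inch '[[0,0,0.018,0,0,0,-1],[0,0,0,0.18,3.55,4,-1],[0,0,0,0,0,5.5,-1],[0,0,0,0,0,5.5,-1],[0,0,0,0,0,4,-0.6],[0,0,0,0,0,2.5,-0.6],[0,0,0,0,0,1.65,-0.6],[0,0,0,0,0,0,1],[0,0,0,0,0,0,1],[0,0,0,0,0,0,1],[0,0,0,0,0,0,1],[0,0,0,0,0,0,1],[0,0,0,0,0,0,1]]'
```

```text
t: 4.3
eef_pos: [542.8, -285.9, 69.3]
tcp_rot: [3.141, -0.0, -0.112]
ft_force: [-0.7, 0.8, -0.4]
opening: 0.226
grip_force: 0.0
```

```bash
python3 -m inch '[[0,0,0,0,0,0,1],[0,0,0,0,0,0,1],[0,0,0,0,0,0,1],[0,0,0,0,0,0,1],[0,0,0,0,0,-0.8,1],[0,0,0,0,0,-1.5,1],[0,0,0,0,0,-2.5,1]]'
```

```text
t: 5.18
eef_pos: [542.5, -285.3, 118.1]
tcp_rot: [-3.14, 0.001, -0.112]
ft_force: [0.2, 0.3, -0.9]
opening: 0.094
grip_force: 30.0
```

```bash
python3 -m inch '[[0,0,0,0,0,-5,1],[0,0,0,0,0,-4.2,1],[0,0,0,-1.15,-5.07,-1,1],[0,0,0,-1.15,-5.07,-1,1],[0,0,0,-1.15,-5.07,-1,1],[0,0,0,-1.15,-5.07,-1,1],[0,0,0,-1.15,-5.07,-1,1],[0,0,0,-1.15,-5.07,-1,1],[0,0,0,-1.15,-5.07,-1,1],[0,0,0,-1.15,-5.07,-1,1],[0,0,0,-1.15,-5.07,-1,1],[0,0,-0.18,0,0,0,1],[0,0,-0.18,0,0,0,1],[0,0,0,0,0,0,1]]'
cat > jar.py <<'E'
from h import *
import sys
s=env.state(); print(s["t"],s["eef_pos"].round(1),s["tcp_rot"].round(3))
def circ(P):
    A=np.c_[2*P[:,:2],np.ones(len(P))]; k=np.linalg.lstsq(A,(P[:,:2]**2).sum(1),rcond=None)[0]
    return k[:2].round(1),np.sqrt(k[2]+k[0]**2+k[1]**2).round(1)
p=env.read_camera("wrist"); save(p,sys.argv[1])
X,uv=cloud(p); hsv=cv2.cvtColor(p["img"],cv2.COLOR_RGB2HSV)[uv[:,1],uv[:,0]]
teal=(hsv[:,0]>70)&(hsv[:,0]<100)&(hsv[:,1]>70)
m=teal&(X[:,2]>87)&(X[:,2]<96)&(np.hypot(X[:,0]-525,X[:,1]-205)<75); print("rim",m.sum(),X[m][:,2].mean() if m.any() else 0)
P=X[m]
if m.sum()>20:
    for _ in range(6):
        c,r=circ(P); P=X[m][abs(np.hypot(*(X[m][:,:2]-c).T)-46)<6]
    print(c,r,len(P)); d=X[:,:2]-c; rr=np.hypot(*d.T)
    k=(rr<40)&(X[:,2]>31)&(X[:,2]<41); q=cv2.minAreaRect(X[k][:,:2].astype(np.float32)); print("holder",k.sum(),np.median(X[k],0).round(1),q)
    k=(rr<36)&(X[:,2]<30); 
    if k.sum()>20:
        q=cv2.minAreaRect(X[k][:,:2].astype(np.float32)); print("slot",k.sum(),np.median(X[k],0).round(1),q)
for r in env.trace(p,"cap")[:3]:
    Y,_=cloud(p,r["mask"]); 
    z=Y[:,2]; print("cap",round(r["score"],2),np.median(Y,0).round(1), p["img"][r["mask"]].mean(0).round())
    if np.median(Y[:,1])>230 : continue
    b=Y[(z>122)&(z<142)]
    if len(b)>20: q=cv2.minAreaRect(b[:,:2].astype(np.float32)); print(" bar",np.percentile(b[:,2],95).round(1),len(b),b.mean(0).round(1),q)
    k=Y[(z>98)&(z<118)]; q=cv2.minEnclosingCircle(k[:,:2].astype(np.float32)); print(" disc",np.median(k,0).round(1),q)
np.savez("jar.npz",X=X,uv=uv,hsv=hsv)
E
python3 jar.py w2
```

```text
t: 6.92
eef_pos: [490.3, 179.6, 300.0]
tcp_rot: [-3.141, -0.0, 0.247]
ft_force: [-0.1, -0.2, -0.5]
opening: 0.094
grip_force: 30.0
6.925 [490.3 179.6 300. ] [-3.141 -0.     0.247]
rim 0 0
cap 0.85 [383.2 425.  108.4] [167. 100. 114.]
cap 0.75 [608.7 179.3 107.7] [224. 223. 212.]
 bar 134.7 1193 [608.9 178.3 132.9] ((609.5804443359375, 178.23680114746094), (16.45885467529297, 64.07427215576172), 16.162662506103516)
 disc [608.7 179.5 107.5] ((610.058349609375, 178.50782775878906), 53.63176727294922)
cap 0.66 [291.4 293.  107.9] [248. 228.  58.]
```

View pics/w2.png

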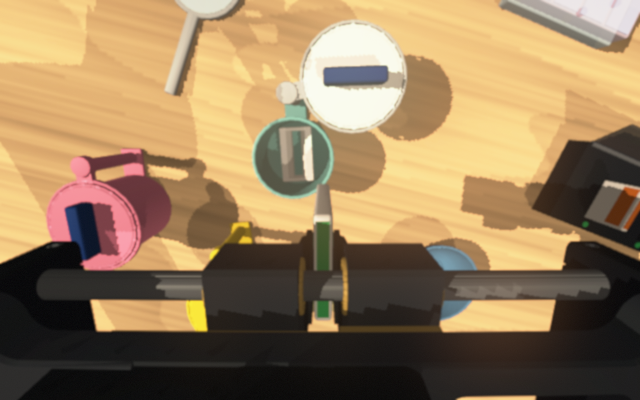

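The wrist view shows the teal jar open at (293,158) with its slot at (297,153), the post at (288,92) and the cap at (353,76). The cartridge is held upright at (322,270). My rim filter missed, so I'll measure the jar by geometry instead.

```bash
python3 - <<'E'
from h import *
from scipy.optimize import least_squares
d=np.load("jar.npz"); X,uv,hsv=d["X"],d["uv"],d["hsv"]
w_=(abs(uv[:,0]-293)<50)&(abs(uv[:,1]-158)<50)
m=w_&(X[:,2]>85)&(X[:,2]<100)&(np.hypot(X[:,0]-609.5,X[:,1]-178.5)>62)
print(m.sum(),X[m].mean(0).round(1),hsv[m].mean(0), np.histogram(X[w_][:,2],bins=np.arange(0,115,5)))
f=lambda c:np.hypot(X[m][:,0]-c[0],X[m][:,1]-c[1])-46
c=least_squares(f,X[m][:,:2].mean(0),loss='soft_l1',f_scale=1.5).x; print("centre",c.round(1),np.percentile(f(c),[5,25,50,75,95]).round(1),X[m][abs(f(c))<3][:,2].mean())
rr=np.hypot(*(X[:,:2]-c).T)
for n,k in [("top",(rr<38)&(X[:,2]>32)&(X[:,2]<41)),("slot",(rr<34)&(X[:,2]<27))]:
    q=cv2.minAreaRect(X[k][:,:2].astype(np.float32)); print(n,k.sum(),np.median(X[k],0).round(1),q)
# post: high near (288,92)
k=(abs(uv[:,0]-288)<14)&(abs(uv[:,1]-92)<14)&(X[:,2]>85); print("post",k.sum(),np.median(X[k],0),np.percentile(X[k],[5,95],axis=0).round(1).tolist())
# holder heightmap in jar frame
k=(rr<42)&(X[:,2]<45)
a=0.25; L=(X[k][:,:2]-c)@np.array([[np.cos(a),-np.sin(a)],[np.sin(a),np.cos(a)]])
for x0 in range(-35,40,7):
    print(x0,[int(np.median(X[k][:,2][(abs(L[:,0]-x0)<3.5)&(abs(L[:,1]-y)<2)])) if ((abs(L[:,0]-x0)<3.5)&(abs(L[:,1]-y)<2)).any() else -1 for y in range(-28,29,3)])
E
```

```text
913 [509.5 226.   90.5] [ 60.64950712  48.63417306 183.64841183] (array([ 609, 1805,   86,   96,   95,  286,  734,  415,   93,   87,   89,
         91,   93,  106,   91,  111,  112,  222,  691,    2,   67,  429]), array([  0,   5,  10,  15,  20,  25,  30,  35,  40,  45,  50,  55,  60,
        65,  70,  75,  80,  85,  90,  95, 100, 105, 110]))
centre [509.4 222.2] [-2.5 -1.7 -0.8  0.3  1.3] 90.48499930745187
top 868 [509.2 222.3  34.8] ((509.0527038574219, 222.6798858642578), (70.72368621826172, 41.127628326416016), 16.66916275024414)
slot 975 [509.9 221.3   7.1] ((509.35186767578125, 222.851318359375), (62.06071472167969, 66.48382568359375), 14.149468421936035)
post 523 [578.76315501 240.36682837 107.78821338] [[568.2, 229.7, 104.4], [589.6, 251.9, 109.3]]
-35 [6, 6, 8, 34, 34, 34, 34, 34, 34, 34, 34, 34, 34, 34, 35, 34, 34, 7, 7]
-28 [7, 6, 7, 34, 35, 34, 30, 26, 7, 7, 7, 11, 29, 32, 34, 35, 35, 6, 6]
-21 [6, 6, 7, 35, 35, 34, 29, 25, 6, 6, 6, 7, 27, 32, 34, 34, 34, 6, 6]
-14 [7, 7, 7, 34, 34, 34, 31, 26, 7, 7, 6, 8, 26, 32, 34, 34, 35, 6, 6]
-7 [6, 7, 7, 34, 34, 34, 30, 27, 6, 6, 6, 8, 24, 31, 34, 35, 35, -1, 6]
0 [7, 7, 6, 34, 35, 34, 30, 27, 6, 7, 7, 7, 23, 31, 34, 35, 34, -1, 6]
7 [6, 6, 7, 34, 35, 35, 31, 28, 6, 7, 6, 7, 25, 31, 34, 34, 35, 36, 7]
14 [6, 6, 6, 32, 34, 34, 33, 28, 16, 7, 6, 7, 22, 31, 34, 35, 35, 35, 7]
21 [6, 7, 7, 21, 34, 34, 33, 27, 8, 6, 6, 6, 20, 30, 33, 34, 34, 33, 6]
28 [6, 7, 6, 33, 34, 34, 34, 28, 7, 6, 6, 7, 20, 30, 34, 34, 35, 35, 6]
35 [-1, 7, 6, 14, 34, 34, 34, 32, 32, 34, 33, 21, 9, 8, 8, 8, 33, 8, -1]
```

```bash
python3 -m inch '[[0,0,-0.033,0,0,0,1],[0,0,0,3.01,-3.62,0,1],[0,0,0,0,0,4.5,1],[0,0,0,0,0,4.5,1],[0,0,0,0,0,4.0,1],[0,0,0,0,0,0.5,1],[0,0,0,0,0,0,1]]'
python3 - <<'E'
from h import *
s=env.state(); print(s["eef_pos"],s["tcp_rot"])
T=R.from_euler('xyz',s["tcp_rot"]).as_matrix()
ps=env.read_camera("side")
p=env.read_camera("wrist"); 
cv2.imwrite("pics/a1.png",np.hstack([cv2.resize(p["img"][60:360,160:480],(400,375)),cv2.resize(ps["img"][90:240,200:360],(400,375))])[:,:,::-1])
X,uv=cloud(p); hsv=cv2.cvtColor(p["img"],cv2.COLOR_RGB2HSV)[uv[:,1],uv[:,0]]
L=(X-s["eef_pos"])@T
m=(abs(L[:,1])<5)&(abs(L[:,0])<45)&(L[:,2]>-40)&(L[:,2]<-22)
print("cart in tool",m.sum(),np.percentile(L[m],[2,50,98],axis=0).round(1).tolist())
# jar in current view
j=(np.hypot(X[:,0]-509,X[:,1]-222.5)<70)&(X[:,2]>86)&(X[:,2]<95)
from scipy.optimize import least_squares
if j.sum()>50:
    f=lambda c:np.hypot(X[j][:,0]-c[0],X[j][:,1]-c[1])-46
    print("rim",j.sum(),least_squares(f,[509,222],loss='soft_l1',f_scale=1.5).x)
E
```

```text
t: 7.9
eef_pos: [510.4, 222.4, 165.1]
tcp_rot: [3.142, -0.001, 0.28]
ft_force: [1.1, 0.9, -0.4]
opening: 0.095
grip_force: 30.0
[510.42090541 222.36809775 165.08125793] [ 3.14158366e+00 -8.50825642e-04  2.80360808e-01]
cart in tool 1394 [[-26.3, -4.9, -34.0], [10.6, -0.7, -26.7], [27.7, 4.4, -24.1]]
rim 1396 [509.4307108  222.44757206]
```

View pics/a1.png

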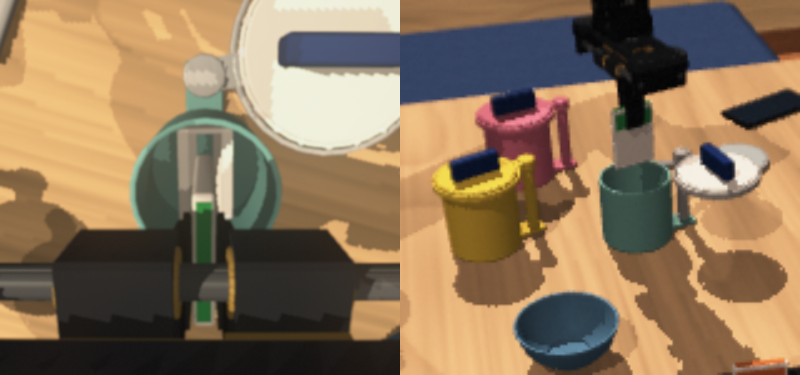

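The wrist crop shows the cartridge at (203,260) in line with the slot at (205,150), and the side crop shows it upright above the teal jar. I'll shift 1.5 mm back and lower it.

```bash
python3 -m inch '[[0,0,0,-0.15,0,0,1],[0,0,0,0,0,3,1],[0,0,0,0,0,3,1],[0,0,0,0,0,1.5,1],[0,0,0,0,0,0.7,1],[0,0,0,0,0,0,1]]'
```

```text
t: 8.75
eef_pos: [508.6, 221.9, 82.4]
tcp_rot: [3.142, -0.0, 0.281]
ft_force: [-0.5, -0.1, -0.2]
opening: 0.095
grip_force: 30.0
```

```bash
python3 -m inch '[[0,0,0,0,0,0.7,1],[0,0,0,0,0,0.7,1],[0,0,0,0,0,0.4,1],[0,0,0,0,0,0.2,1],[0,0,0,0,0,0,1]]'
```

```text
t: 9.38
eef_pos: [508.4, 221.8, 63.0]
tcp_rot: [3.141, -0.0, 0.281]
ft_force: [-3.5, -2.4, 13.4]
opening: 0.092
grip_force: 30.0
```

```bash
python3 -m inch '[[0,0,0,0,0,0.12,1],[0,0,0,0,0,0,1],[0,0,0,0,0,-0.1,0.35],[0,0,0,0,0,0,0.35],[0,0,0,0,0,0,0.35],[0,0,0,0,0,-1,0.35],[0,0,0,0,0,-4,0.35],[0,0,0,0,0,-6,0.35],[0,0,0,0,0,-5,0.35],[0,0,0,0,0,0,0.35]]'
python3 - <<'E'
from h import *
s=env.state()
T=R.from_euler('xyz',s["tcp_rot"]).as_matrix()
p=env.read_camera("wrist"); save(p,"w3")
for r in env.trace(p,"fresh")[:2]:
    X,uv=cloud(p,r["mask"]); z=np.percentile(X[:,2],97); k=X[X[:,2]>z-6]; q=cv2.minAreaRect(k[:,:2].astype(np.float32)); print(r["score"],z,np.median(k,0),q)
X,uv=cloud(p); hsv=cv2.cvtColor(p["img"],cv2.COLOR_RGB2HSV)[uv[:,1],uv[:,0]]
for r in env.trace(p,"cap")[:3]:
    Y,_=cloud(p,r["mask"]); z=Y[:,2]; print("cap",round(r["score"],2),np.median(Y,0).round(1))
    b=Y[(z>122)&(z<142)]
    if len(b)>20: q=cv2.minAreaRect(b[:,:2].astype(np.float32)); print(" bar",np.percentile(b[:,2],95).round(1),len(b),b.mean(0).round(1),q)
E
```

```text
t: 10.62
eef_pos: [509.6, 222.3, 226.1]
tcp_rot: [3.142, -0.007, 0.281]
ft_force: [-0.4, -0.1, 0.2]
opening: 0.322
grip_force: 0.0
0.55 90.39471710134615 [509.64952862 223.46302817  89.03707817] ((508.11444091796875, 223.53079223632812), (54.88768768310547, 8.944113731384277), 16.348941802978516)
cap 0.61 [609.1 180.6 107.6]
 bar 134.6 1786 [608.8 179.6 132.9] ((609.2236328125, 178.5437469482422), (15.84621524810791, 63.78289031982422), 16.420515060424805)
cap 0.58 [405.  420.7 107.9]
```

View pics/w3.png

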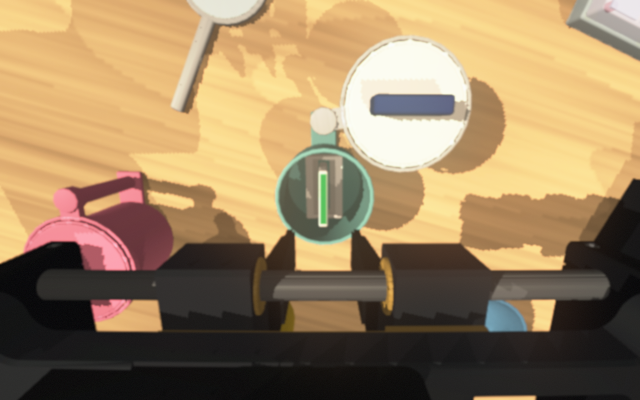

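The wrist view shows the cartridge upright in the slot at (323,198), with its top at 90 mm, so it is home. The cap is at (405,104) and its bar at (412,105). Now I'll turn the tool along the bar and go above it with the fingers part open, so they cage the bar.

```bash
python3 -m inch '[[0,0,0,4.18,3.43,0,0.4],[0,0,0,4.18,3.43,0,0.4],[0,0,-0.175,0,0,0,0.4],[0,0,-0.175,0,0,0,0.4],[0,0,-0.175,0,0,0,0.4],[0,0,-0.175,0,0,0,0.4],[0,0,-0.175,0,0,0,0.4],[0,0,-0.175,0,0,0,0.4],[0,0,-0.175,0,0,0,0.4],[0,0,-0.175,0,0,0,0.4],[0,0,-0.176,0,0,0,0.4],[0,0,0,0,0,0,0.4]]'
python3 - <<'E'
from h import *
s=env.state(); print(s["joints"].round(2),s["eef_pos"].round(1),s["tcp_rot"].round(3))
E
```

```text
t: 12.28
eef_pos: [607.3, 179.0, 220.3]
tcp_rot: [-3.139, -0.0, 1.856]
ft_force: [-1.0, 0.8, 0.8]
opening: 0.298
grip_force: 0.0
[ 0.18  0.5   1.53 -0.    1.12 -0.1 ] [607.3 179.  220.3] [-3.139 -0.     1.856]
```

```bash
python3 -m inch '[[0,0,0,-0.09,0.18,4,0.4],[0,0,0,0,0,3.5,0.4],[0,0,0,0,0,2.1,0.4],[0,0,0,0,0,1.0,0.4],[0,0,0,0,0,0,0.4]]'
```

```text
t: 12.9
eef_pos: [609.5, 178.7, 115.3]
tcp_rot: [-3.14, -0.0, 1.855]
ft_force: [0.1, -0.0, 0.7]
opening: 0.298
grip_force: 0.0
```

Now the first part of the arc: five rows, then compare.

```bash
python3 -m inch '[[0,0,0.125,-0.1,-0.9,0,0.4],[0,0,0.125,-0.1,-0.9,0,0.4],[0,0,0.125,-0.1,-0.9,0,0.4],[0,0,0.125,-0.1,-0.9,0,0.4],[0,0,0.125,-0.1,-0.9,0,0.4],[0,0,0,0,0,0,0.4]]'
cat > arc.py <<'E'
from h import *
s=env.state(); P=np.array([578.6,241.7]); ya=s["tcp_rot"][2]
d=s["eef_pos"][:2]-P; a0=np.arctan2(178.7-P[1],609.4-P[0]); a=np.arctan2(d[1],d[0])
print("r",np.hypot(*d).round(1),"swung",(a0-a).round(3),"yaw off",(1.855-ya-(a0-a)).round(3),"to go",(a+2.86).round(3))
E
python3 arc.py
```

```text
t: 13.65
eef_pos: [565.8, 172.4, 117.0]
tcp_rot: [3.14, -0.001, 1.232]
ft_force: [0.5, 0.4, 1.1]
opening: 0.297
grip_force: 0.0
r 70.5 swung 0.637 yaw off -0.014 to go 1.107
```

```bash
python3 -m inch '[[0,0,0.125,-0.1,-0.9,0.03,0.4],[0,0,0.125,-0.1,-0.9,0.03,0.4],[0,0,0.125,-0.1,-0.9,0.03,0.4],[0,0,0.125,-0.1,-0.9,0.03,0.4],[0,0,0.125,-0.1,-0.9,0.03,0.4],[0,0,0.125,-0.1,-0.9,0.03,0.4],[0,0,0,0,0,0,0.4]]'; python3 arc.py
```

```text
t: 14.52
eef_pos: [520.4, 199.9, 114.6]
tcp_rot: [3.141, -0.001, 0.485]
ft_force: [-0.0, -0.1, 0.1]
opening: 0.3
grip_force: 0.0
r 71.6 swung 1.403 yaw off -0.033 to go 0.341
```

```bash
python3 -m inch '[[0,0,0.125,-0.1,-0.9,0.01,0.4],[0,0,0.125,-0.1,-0.9,0.01,0.4],[0,0,0.09,-0.1,-0.65,0.01,0.4],[0,0,0,0,0,0,0.4]]'; python3 arc.py
python3 - <<'E'
from h import *
p=env.read_camera("wrist"); q=env.read_camera("side"); t=env.read_camera("top")
cv2.imwrite("pics/a2.png",np.hstack([cv2.resize(p["img"][60:360,160:480],(400,375)),cv2.resize(q["img"][90:240,200:360],(400,375))])[:,:,::-1])
for r in env.trace(p,"cap")[:2]:
    Y,_=cloud(p,r["mask"]); z=Y[:,2]; print(round(r["score"],2),np.median(Y,0).round(1))
    k=Y[(z>103)&(z<113)]; print(" disc",cv2.minEnclosingCircle(k[:,:2].astype(np.float32)))
E
```

```text
t: 15.02
eef_pos: [508.8, 221.4, 114.0]
tcp_rot: [-3.142, -0.0, 0.146]
ft_force: [0.7, -0.4, -0.9]
opening: 0.301
grip_force: 0.0
r 72.7 swung 1.742 yaw off -0.033 to go 0.002
0.82 [530.8 221.6 107.5]
 disc ((510.423828125, 217.68966674804688), 53.97599792480469)
```

View pics/a2.png

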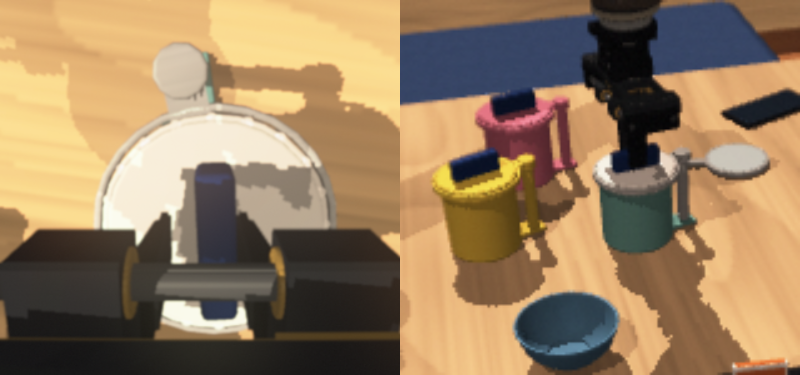

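The cap has followed: it nearly covers the jar, about 4–5 mm short, with the bar against the right finger at (262,235). I'll push the rest gently.

```bash
python3 -m inch '[[0,0,0,0,-0.3,0,0.4],[0,0,0,0,-0.1,0,0.4],[0,0,0,0,0,0,0.4]]'; python3 -m inch '[[0,0,0,0,-0.08,0,0.4],[0,0,0,0,0,0,0.4]]'
```

```text
t: 15.6
eef_pos: [507.8, 225.2, 113.7]
tcp_rot: [3.141, 0.0, 0.142]
ft_force: [-0.7, -1.6, 0.1]
opening: 0.297
grip_force: 0.6
t: 15.85
eef_pos: [507.7, 226.0, 113.7]
tcp_rot: [3.141, 0.0, 0.142]
ft_force: [-1.2, -3.1, -0.4]
opening: 0.3
grip_force: 1.0
```

```bash
python3 -m inch '[[0,0,0,0,-0.08,0,0.4],[0,0,0,0,0,0,0.4]]'; python3 -m inch '[[0,0,0,0,-0.08,0,0.4],[0,0,0,0,0,0,0.4]]'
```

```text
t: 16.1
eef_pos: [507.7, 226.8, 113.7]
tcp_rot: [3.141, 0.0, 0.142]
ft_force: [-1.6, -2.6, 0.2]
opening: 0.305
grip_force: 1.1
t: 16.35
eef_pos: [507.6, 227.2, 113.7]
tcp_rot: [3.141, 0.0, 0.142]
ft_force: [-1.3, -6.3, -0.5]
opening: 0.298
grip_force: 3.0
```

```bash
python3 -m inch '[[0,0,0,0,-0.08,0,0.4],[0,0,0,0,0,0,0.4]]';
```

```text
t: 16.6
eef_pos: [507.6, 227.5, 113.8]
tcp_rot: [3.14, 0.0, 0.142]
ft_force: [-0.3, -10.3, 1.3]
opening: 0.299
grip_force: 5.0
```

```bash
python3 -m inch '[[0,0,0,0,0.45,0,0.4],[0,0,0,0,0,-4,-0.2],[0,0,0,0,0,-5,-0.2],[0,0,-0.184,0,0,0,-0.2],[0,0,-0.184,0,0,0,-0.2],[0,0,-0.184,0,0,0,-0.2],[0,0,-0.184,0,0,0,-0.2],[0,0,-0.184,0,0,0,-0.2],[0,0,-0.184,0,0,0,-0.2],[0,0,-0.184,0,0,0,-0.2],[0,0,-0.184,0,0,0,-0.2],[0,0,-0.184,0,0,0,-0.2],[0,0,-0.184,0,0,0,-0.2],[0,0,-0.184,0,0,0,-0.2],[0,0,-0.184,0,0,0,-0.2],[0,0,-0.184,0,0,0,-0.2],[0,0,-0.184,0,0,0,-0.2],[0,0,-0.184,0,0,0,-0.2],[0,0,-0.184,0,0,0,-0.2],[0,0,0,0,0,0,-0.2]]'
python3 -m inch '[[0,0,-0.184,0,0,0,-0.2],[0,0,0,0,0,0,-0.2]]'
cat > bar.py <<'E'
from h import *
import sys
s=env.state(); print(s["joints"].round(2),s["eef_pos"].round(1),s["tcp_rot"].round(3))
p=env.read_camera("wrist"); save(p,sys.argv[1])
X,uv=cloud(p); hsv=cv2.cvtColor(p["img"],cv2.COLOR_RGB2HSV)[uv[:,1],uv[:,0]]
n=np.hypot(X[:,0]-509,X[:,1]-222)<60
m=n&(X[:,2]>118)&(X[:,2]<140)&(hsv[:,0]>100)&(hsv[:,0]<140)&(hsv[:,1]>60)
z=np.percentile(X[m][:,2],90); k=m&(X[:,2]>z-4)
print("bar",k.sum(),z.round(1),cv2.minAreaRect(X[k][:,:2].astype(np.float32)))
m=n&(X[:,2]>95)&(X[:,2]<113)&(hsv[:,1]<90); print("disc",m.sum(),np.median(X[m],0).round(1),cv2.minEnclosingCircle(X[m][:,:2].astype(np.float32)))
E
python3 bar.py w5
```

```text
t: 19.1
eef_pos: [508.3, 224.2, 203.9]
tcp_rot: [3.141, 0.001, 3.085]
ft_force: [0.1, 0.3, 0.8]
opening: 0.601
grip_force: 0.0
t: 19.35
eef_pos: [508.2, 224.1, 203.9]
tcp_rot: [3.141, 0.0, -3.018]
ft_force: [0.2, -0.3, -0.9]
opening: 0.598
grip_force: 0.0
[ 0.3   0.4   1.74  0.    0.99 -1.4 ] [508.2 224.1 203.9] [ 3.141  0.    -3.018]
bar 1132 134.4 ((508.8647155761719, 222.68475341796875), (58.82416534423828, 12.61849594116211), 7.3060221672058105)
disc 11552 [504.  222.4 107.3] ((510.3531494140625, 222.4988250732422), 58.32242202758789)
```

```bash
python3 -m inch '[[0,0,0,-0.06,-0.16,4,-0.2],[0,0,0,0,0,3,0],[0,0,0,0,0,1.5,0],[0,0,0,0,0,0.5,0],[0,0,0,0,0,0,1],[0,0,0,0,0,0,1],[0,0,0,0,0,0,1],[0,0,0,0,0,0,1],[0,0,0,0,0,0,1],[0,0,0,0,0,0,1],[0,0,0,0,0,0,1]]'
```

```text
t: 20.78
eef_pos: [509.3, 221.4, 114.3]
tcp_rot: [-3.14, 0.0, -3.013]
ft_force: [1.5, -9.7, 3.1]
opening: 0.164
grip_force: 30.0
```

```bash
python3 -m inch '[[0,0,0,0,-0.07,0,1],[0,0,0.15,0,0,0.045,1],[0,0,0.15,0,0,0.045,1],[0,0,0.15,0,0,0.045,1],[0,0,0.15,0,0,0.045,1],[0,0,0,0,0,0,1]]'; python3 -c "
from h import *
print(env.state()['moment'])"
```

```text
t: 21.52
eef_pos: [509.3, 221.3, 112.5]
tcp_rot: [-3.142, 0.001, 2.669]
ft_force: [-0.1, -6.0, 4.8]
opening: 0.167
grip_force: 30.0
[-0.88007158 -0.34382477 -0.11671595]
```

```bash
python3 -m inch '[[0,0,0.15,0,0,0.045,1],[0,0,0.15,0,0,0.045,1],[0,0,0.15,0,0,0.045,1],[0,0,0.15,0,0,0.045,1],[0,0,0.15,0,0,0.045,1],[0,0,0.15,0,0,0.045,1],[0,0,0.15,0,0,0.045,1],[0,0,0,0,0,0,1]]'; python3 -c "
from h import *
print(env.state()['moment'])"
```

```text
t: 22.52
eef_pos: [509.4, 221.3, 109.3]
tcp_rot: [3.141, 0.001, 1.619]
ft_force: [0.0, -6.6, 3.8]
opening: 0.166
grip_force: 30.0
[-1.16729189 -0.38756921 -0.09568375]
```

```bash
python3 -m inch '[[0,0,0.1,0,0,0.03,1],[0,0,0.1,0,0,0.03,1],[0,0,0.08,0,0,0.024,1],[0,0,0,0,0,0,1]]'; python3 -c "
from h import *
print(env.state()['moment'])"; python3 -m inch '[[0,0,0.08,0,0,0.024,1],[0,0,0,0,0,0,1]]'; python3 -c "
from h import *
print(env.state()['moment'])"
```

```text
t: 23.02
eef_pos: [509.5, 221.2, 108.5]
tcp_rot: [3.14, 0.0, 1.34]
ft_force: [1.8, -5.7, 3.9]
opening: 0.162
grip_force: 30.0
[-1.27231596 -0.41631776 -0.10668031]
t: 23.28
eef_pos: [509.5, 221.2, 108.2]
tcp_rot: [3.14, 0.0, 1.26]
ft_force: [0.9, -5.4, 2.7]
opening: 0.169
grip_force: 30.0
[-1.29131268 -0.39921111 -0.03467484]
```

```bash
for i in 1; do python3 -m inch '[[0,0,0.07,0,0,0.021,1],[0,0,0,0,0,0,1]]'; python3 -c "
from h import *
print(env.state()['moment'])"; python3 -m inch '[[0,0,0.06,0,0,0.01,1],[0,0,0,0,0,0,1]]'; python3 -c "
from h import *
print(env.state()['moment'])"; done
```

```text
t: 23.52
eef_pos: [509.4, 221.2, 108.1]
tcp_rot: [3.14, 0.001, 1.192]
ft_force: [1.4, -5.4, 4.4]
opening: 0.169
grip_force: 30.2
[-1.31980234 -0.31177969  0.63866641]
t: 23.78
eef_pos: [509.5, 221.6, 108.1]
tcp_rot: [3.14, -0.0, 1.132]
ft_force: [1.4, -4.3, 4.8]
opening: 0.18
grip_force: 30.9
[-0.67263045 -0.26723821  0.7609661 ]
```

The turning moment has risen from 0.1 to 0.7 N m, so the cap is at its end stop. I'll let go, retreat and check.

```bash
python3 -m inch '[[0,0,0,0,0,0,1],[0,0,-0.06,0,0,0,-0.2],[0,0,0,0,0,0,-0.2],[0,0,0,0,0,0,-0.2],[0,0,0,0,0,0,-0.2],[0,0,0,0,0,-2,-0.2],[0,0,0,0,0,-4,-0.2],[0,0,0,0,0,-6,-0.2],[0,0,0,0,0,0,-0.2]]'; python3 bar.py w6
python3 -m inch '[[0,0,0,0,0,-5,-0.2],[0,0,0,-6,0,0,-0.2],[0,0,0,-6,0,0,-0.2],[0,0,0,0,0,0,-0.2]]'; python3 - <<'E'
from h import *
p=env.read_camera("wrist"); q=env.read_camera("side")
cv2.imwrite("pics/a3.png",np.hstack([cv2.resize(p["img"],(400,250)),cv2.resize(q["img"],(400,250))])[:,:,::-1])
E
```

```text
t: 24.9
eef_pos: [510.4, 222.3, 231.5]
tcp_rot: [3.136, -0.005, 1.19]
ft_force: [0.4, -0.1, -1.0]
opening: 0.599
grip_force: 0.0
[0.29 0.37 1.71 0.   1.05 0.67] [510.4 222.3 231.5] [ 3.136 -0.005  1.19 ]
bar 894 128.2 ((509.1087951660156, 223.0102996826172), (59.72071838378906, 11.862241744995117), 71.0446548461914)
disc 9764 [512.1 225.6 101.4] ((510.3833923339844, 223.48687744140625), 58.249385833740234)
t: 25.45
eef_pos: [462.9, 108.0, 276.4]
tcp_rot: [-3.14, 0.001, 1.186]
ft_force: [-0.3, 0.0, 0.1]
opening: 0.603
grip_force: 0.0
```

View pics/a3.png

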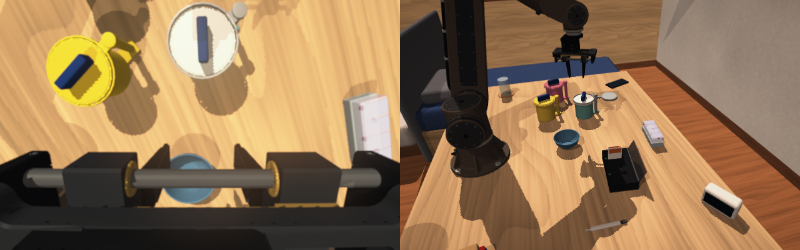

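The cap is level on the teal jar and its bar has turned by about 2.05 rad. Because I turned back slightly while letting go, I'll re-grip once and tighten without reversing.

```bash
python3 -m inch '[[0,0,-0.05,0,0,0,-0.2],[0,0,0,6,0.3,0,-0.2],[0,0,0,6,0.3,5,-0.2],[0,0,0,0,0,0,-0.2]]'; python3 - <<'E'
from h import *
s=env.state(); a=s["tcp_rot"][2]; d=np.array([509.3,222.6])-s["eef_pos"][:2]
print("x",d@[np.cos(a),np.sin(a)],"y",d@[np.sin(a),-np.cos(a)],"z",s["eef_pos"][2]-109)
E
```

```text
t: 26.05
eef_pos: [504.0, 213.9, 233.4]
tcp_rot: [-3.136, 0.003, 1.244]
ft_force: [-0.3, 0.0, -0.2]
opening: 0.601
grip_force: 0.0
x 9.978125698954983 y 2.199155250024597 z 124.4153203338355
```

```bash
python3 -m inch '[[0,0,0,1.0,0.2,4,-0.2],[0,0,0,0,0,4.5,-0.2],[0,0,0,0,0,2.9,0],[0,0,0,0,0,0.9,0],[0,0,0,0,0,0,1],[0,0,0,0,0,0,1],[0,0,0,0,0,0,1],[0,0,0,0,0,0,1],[0,0,0,0,0,0,1],[0,0,0,0,0,0,1],[0,0,0.05,0,0,0,1],[0,0,0,0,0,0,1]]'; python3 -c "
from h import *
print(env.state()['moment'])"; python3 -m inch '[[0,0,0.05,0,0,0,1],[0,0,0,0,0,0,1]]'; python3 -c "
from h import *
print(env.state()['moment'])"
```

```text
t: 27.55
eef_pos: [509.3, 219.8, 115.0]
tcp_rot: [-3.141, 0.0, 1.19]
ft_force: [-5.8, 2.4, 5.7]
opening: 0.166
grip_force: 30.3
[0.3440619  0.73826147 0.60066723]
t: 27.8
eef_pos: [509.2, 219.7, 115.0]
tcp_rot: [-3.141, 0.001, 1.141]
ft_force: [-5.1, 0.9, 5.5]
opening: 0.172
grip_force: 31.3
[0.18664776 0.86068002 0.86088123]
```

```bash
python3 -m inch '[[0,0,0,0,0,0,-0.2],[0,0,0,0,0,0,-0.2],[0,0,0,0,0,0,-0.2],[0,0,0,0,0,0,-0.2],[0,0,0,0,0,-3,-0.2],[0,0,0,0,0,-6,-0.2],[0,0,0,0,0,-6,-0.2],[0,0,0,0,0,0,-0.2]]'; python3 bar.py w7; python3 -c "
from h import *
print(env.job_done())"
```

```text
t: 28.8
eef_pos: [511.1, 220.0, 268.8]
tcp_rot: [3.136, -0.005, 1.14]
ft_force: [0.6, -0.9, -0.7]
opening: 0.602
grip_force: 0.0
[ 0.29  0.34  1.66 -0.    1.13  0.72] [511.1 220.  268.8] [ 3.136 -0.005  1.14 ]
bar 669 128.2 ((509.1776428222656, 222.9797821044922), (60.09587478637695, 11.307760238647461), 70.521484375)
disc 7864 [512.2 225.4 101.4] ((510.473876953125, 223.35118103027344), 58.21730041503906)
the job is handed in; nothing more can be done
None
```

The job is handed in at about 29 s: the green cartridge is fully home in the teal jar, the cap was swung over while high and screwed down to its end stop, and the orange cartridge is still in the dock.

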